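# Slide the monitoring module onto the inverter's tapered dovetail way

## Task

Fit the monitoring module with the tapered dovetail shoe to the white inverter on the desk: set it down on the plate in front of the wide end of the dovetail way on the inverter's lid, narrow end first, and slide it along between the two rails until it wedges tight, then let go and leave it there. Leave the other module, the one with the plain rectangular foot, where it is.

Things in the scene. Friction and masses are not known exactly. Their poses are not given: they have to be found in the camera images.
- module_grip (a point): Centre of the grey box (56 x 32 x 60 mm tall) of the module to fit; loose, 0.17-0.33 kg, 70 mm tall in all. Point 40 mm above its underside. Below the box a 10 mm high, 70 mm long aluminium dovetail shoe: 60 mm wide at the tail (-x; shows as silver flare), 36 mm at the nose (+x), flanks leaning in 20 deg. Two 6 mm sockets on the tail face. Grip the 32 mm width (y). z up.
- way_tight (a point): Where module_grip lies, with axes alike, once the shoe is wedged: 40 mm over the way's floor, a steel plate on the fixed white inverter (300 x 320 x 110 mm; floor 118 mm above desk). +x: sliding direction. Dark undercut rails 11 mm high (allow 14) from x = -55 (67 mm apart) to +45 mm (32 mm apart), both ends open. Undercut bars entry from above near here. About 20 N along x wedges it.
- way_start (a point): On the same plate, 95 mm before way_tight (-x), axes alike, also 40 mm above the floor: where to bring module_grip to set the module down. The plate is bare here, 120 mm wide, 85 mm long up to the rails' wide end; the module then stands on it with its nose 5 mm before the rails.
- flat_module: Bystander: the same grey box, 56 x 32 x 60 mm, on a plain rectangular aluminium foot 70 mm long (x), 80 mm wide (y), 10 mm high, with four screw holes; does not fit the way. Origin at the centre of its underside, z up. Stays where it is.
Things that resemble listed ones, but are neither listed nor needed, are in the scene too. Leave any green or turquoise look-alike of the part that bears module_grip alone.

How it is judged:
By the outcome, as a careful person would: the job done as asked, in the order asked, and still so for the second after the job is handed in, with the robot touching nothing.
It also fails if it takes over 35 s, if anything falls off the work surface, if the arm or the gripper's body presses on something with over 40 N, if the wrist force passes 120 N, or if a joint passes its speed limit or range.

## Robot

A 6-joint arm with a two-finger parallel gripper is mounted at the origin on the work surface. World frame = base frame: x ahead of the robot, y to its left, z up, the work surface at z = 0. Lengths are in mm, angles in degrees, forces in N, time in s.
With the tool pointing down it reaches from about 350 to 850 mm from the base axis. Payload 8.1 kg.
Tool frame: the origin (TCP) lies at the very end of the fingers, on their centre line; the grasp point (between the pads) lies 19 mm behind it; z points along the fingers, y is the line along which they close (so a half turn about z gives the same grasp; the last joint's range is limited). The gripper opens to 85 mm and grips with 20 to 120 N. Pads are 22 mm wide; open, the fingers measure 114 mm over their backs; the gripper's body (76 mm by 85 mm) begins 54 mm behind the grasp point. The pads swing forward as they close: fully open they stand 13 mm farther back than shut.
Start: joints at [-4.893, 7.471, 85.268, -0, 87.261, -4.893], TCP at [600.004, 0.022, 231.292] pointing down, gripper open.
Joint ranges: [-169.43, 169.43], [-51.17, 129.36], [1.28, 143.12], [-76.62, 256.62], [0, 156.53], [-152.29, 152.29]. Speed limits (degrees/s): [136.94, 136.94, 159.86, 180, 180, 180].

## Interface

Orientations are given as [roll, pitch, yaw] about the fixed x, y, z axes, in that order (R = Rz(yaw) Ry(pitch) Rx(roll)).
In Python, from bench import * gives the robot as it stands.
- The arm moves only by the tool play_rows, never from a script. Its argument "increments" is a list of rows, each a list of 3 entries, a list of its own where there are three numbers: the gripper's target within -1 to 1 (fully open at 1, half-way at 0, shut at -1), then the shift along the tool's x, y, z in mm, then the turn about the tool's z in rad. A call has 1 to 12 rows; each row shifts and turns the commanded pose from where the row before left it, along the tool's axes as they then stand; what a row does not reach is not made up. A row lasts 1/12 s, in which the tool goes at most 41.7 mm and 7.16 degrees, less where a joint would pass 70% of its speed; a pose out of reach is approached as far as the arm can. A call is refused whole if a number of a shift passes 41.7 or a number of a turn 0.125, either way. A call with a gripper value outside its range is refused whole. The fingers move at their own pace and stop on an object; "force" is the grip in N (left out, the last holds). Time passes only in rows, so rows that do not move let the fingers close. It gives the time, the measured TCP pose, the force, the opening and the grip force at its end, in the units of the state.
- sense(): the state, without advancing time (a new reading comes with each control period).
- snapshot(name): name is "scene" or "side" or "wrist"; returns a dict with "color" (400x640x3 uint8, red, green, blue), "intrinsics" (3x3 intrinsics, pixels), "world_from_camera" (4x4, takes a point from camera to world coordinates). Camera axes: x right, y down, z forward; pixel columns grow to the right and rows downward; lengths in mm; the calibration is good to about 2 mm. A picture is of the moment at which its call begins. There is no depth.
- hand_in(): hands the job in; it is judged then, once.
Trained networks look in a picture, given as the dict that the camera call returned (one of the last four; its "shot" number tells which), for a name from the list of things; names that differ only in an ending like _2 or _b are one class to them, and where a whole thing is asked for, a point or a joint stands for the part that bears it (a point fixed in the world has none). Each returns a list of dicts, best first, with "p" (0 to 1); they miss things now and then, are a little off and sometimes report something else, mostly with a low value. They report only what shows in the picture. A call takes as long as a camera call. They do not tell look-alikes from the thing itself.
- find_in(query, picture): "xyz" ([x, y, z] in mm, in the coordinates of the camera as it stood for that picture, good to about 4 mm: the middle of the surface that is visible of it).
- regions_of(query, picture): "mask" (400x640 bool, what is visible of it).
- pinpoint(query, picture): "xyz" ([x, y, z] in mm, in the coordinates of the camera as it stood for that picture, good to about 4 mm: a listed point, or the origin of a listed thing).
The state is a dict: "time": time; "joint_pos": joint angles; "qd": joint speeds; "joint_efforts": joint torques, N m; "tool_pos": TCP position; "tcp_rot": TCP orientation; "ft_force": force on the tool from outside, world axes, zero at the start; "wrist_torque": the same for the moment, N m; "finger_gap": finger opening in mm; "grip_force": force on a finger pad.
Only numpy, scipy, OpenCV 4.12 (cv2) and the standard library are available. Lean on these libraries where they do the work, as an engineer would, in place of code of your own. Each camera call takes 0.05 s, during which the arm holds its last target. There are 200 camera calls.

## Working session

There is one attempt and no reset: what is moved stays moved. The work goes in short steps, Python scripts to look and compute and a tool call to move; the robot and the scene stay as the last step left them, time stands still between calls to the robot, and variables do not carry over. Pictures are saved under pics/ and viewed, at most 10 in all, crops included, and the job is handed in when it is done.

Besides the shell and the picture viewer there is one more tool, called by a JSON object that holds its "op" and its "data", one argument or row to a line. play_rows: Moves the arm, as the interface text tells. Its arguments: {"type":"object","properties":{"increments":{"type":"array","items":{"type":"array"}},"force":{"type":"number"}},"required":["increments"]}

```bash
mkdir -p pics; cat > h.py <<'E'
from bench import *
import numpy as np, cv2
def w(p,x): return (np.array(p["world_from_camera"])@np.append(x,1))[:3]
def save(p,n): cv2.imwrite(f"pics/{n}.png",cv2.cvtColor(p["color"],cv2.COLOR_RGB2BGR))
def px(p,X):
    c=np.linalg.inv(np.array(p["world_from_camera"]))@np.append(X,1); u=np.array(p["intrinsics"])@c[:3]; return u[:2]/u[2]
def ray(p,uv,z):
    T=np.array(p["world_from_camera"]);d=T[:3,:3]@np.linalg.inv(np.array(p["intrinsics"]))@np.array([uv[0],uv[1],1.]);o=T[:3,3]
    return o+d*(z-o[2])/d[2]
E
python3 - <<'E'
from h import *
for n in("scene","side"):
    p=snapshot(n);save(p,n)
    print(n,np.round(p["world_from_camera"],2).tolist(),np.round(p["intrinsics"],1).tolist())
    for q in("module_grip","way_tight","way_start","flat_module"):
        for d in pinpoint(q,p)[:4]: X=w(p,d["xyz"]);print(q,round(d["p"],2),X.round(),px(p,X).round())
print(sense())
E
python3 -c "
import cv2,numpy as np
cv2.imwrite('pics/both.png',cv2.resize(np.vstack([cv2.imread('pics/scene.png'),cv2.imread('pics/side.png')]),(480,600)))"
```

```text
scene [[0.77, 0.44, -0.46, 999.83], [0.63, -0.54, 0.55, -414.12], [-0.01, -0.72, -0.7, 879.19], [0.0, 0.0, 0.0, 1.0]] [[387.4, 0.0, 324.8], [0.0, 387.4, 204.0], [0.0, 0.0, 1.0]]
module_grip 0.89 [474. 513.  39.] [378. 166.]
module_grip 0.86 [539. 364.  42.] [369. 196.]
way_tight 0.57 [ 636. -119.  161.] [282. 295.]
way_start 0.84 [ 547. -107.  159.] [258. 270.]
flat_module 0.87 [549. 223.   1.] [345. 232.]
side [[-0.9, -0.31, 0.32, 206.22], [-0.44, 0.6, -0.66, 814.23], [0.01, -0.74, -0.68, 782.85], [0.0, 0.0, 0.0, 1.0]] [[363.7, 0.0, 317.5], [0.0, 363.7, 197.1], [0.0, 0.0, 1.0]]
module_grip 0.87 [355. 228.  37.] [362. 255.]
module_grip 0.82 [536. 361.  35.] [276. 267.]
module_grip 0.61 [474. 513.  41.] [264. 328.]
way_tight 0.77 [ 640. -124.  158.] [323. 124.]
way_start 0.62 [ 542. -107.  156.] [349. 134.]
flat_module 0.57 [549. 222.  -2.] [298. 238.]
{'time': 0.5, 'joint_pos': array([-4.89231525e+00,  7.47312392e+00,  8.52705786e+01,  6.56534395e-04,
        8.72621301e+01, -4.89304959e+00]), 'qd': array([ 0.01268338, -0.07452113, -0.05139053,  0.02953327, -0.00193567,
       -0.07026924]), 'joint_efforts': array([-1.05475348e-03, -5.68716323e+01, -5.00356793e+01, -2.60604911e-04,
        3.04365938e-03,  7.36996640e-05]), 'tool_pos': array([5.99974319e+02, 3.65255843e-02, 2.31245133e+02]), 'tcp_rot': array([-1.79994245e+02, -1.15089068e-03,  9.00007029e+01]), 'ft_force': array([-0.36460393,  0.56747364,  0.01605648]), 'wrist_torque': array([-0.00222674, -0.02585543,  0.00972993]), 'grip_force': 0.0, 'finger_gap': 85.40494704551567}
```

View pics/scene.png

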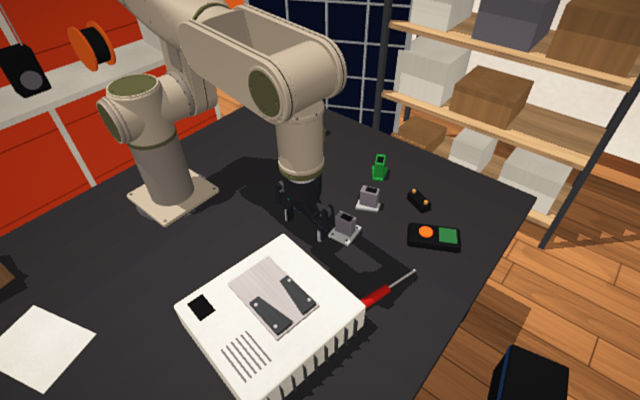

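View pics/side.png

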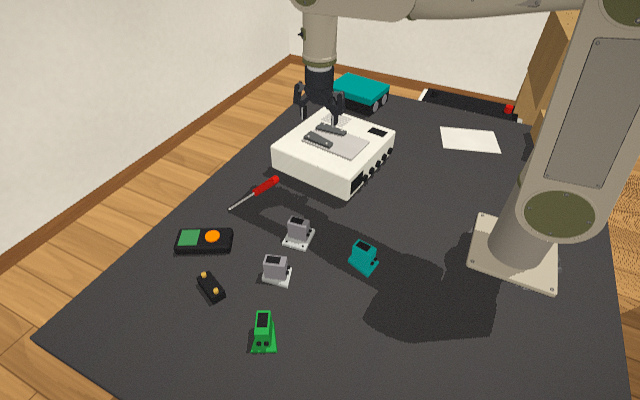

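Candidates in the side view: green module (264,330), turquoise module (363,257), grey module (276,268), grey module (298,232). The last two are the real options, and I expect the one at (276,268) to be the dovetail. A crop will settle it.

```bash
python3 - <<'E'
import cv2,numpy as np
a=cv2.imread('pics/side.png')[205:300,235:335];b=cv2.imread('pics/scene.png')[170:255,310:400]
cv2.imwrite('pics/c1.png',np.hstack([cv2.resize(a,(400,380),interpolation=3),cv2.resize(b,(400,380),interpolation=3)]))
E
```

```text
(no output)
```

View pics/c1.png

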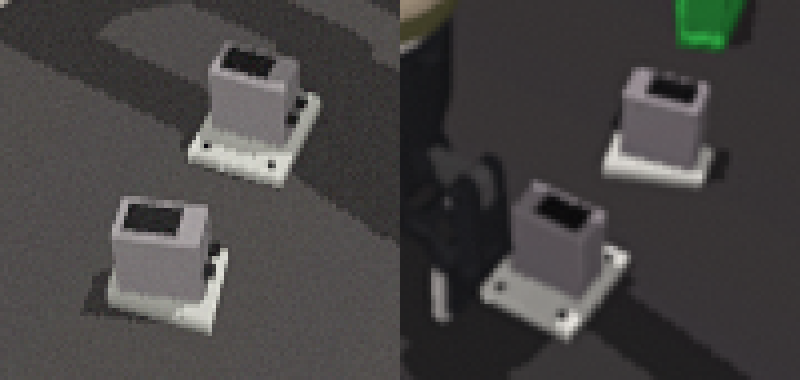

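The dovetail module is the grey one at side (276,268), scene (369,196). It has no screw holes and its silver flare is narrow. Its sockets (the tail) face image-right in the side view, roughly world -x. I'll move above it.

{"op": "play_rows", "data": {
  "increments": [
    [1, [34, -6, 0], 0],
    [1, [34, -6, 0], 0],
    [1, [34, -6, 0], 0],
    [1, [34, -6, 0], 0],
    [1, [34, -6, 0], 0],
    [1, [34, -6, 0], 0],
    [1, [34, -6, 0], 0],
    [1, [34, -6, 0], 0],
    [1, [34, -6, 0], 0],
    [1, [34, -6, 0], 0],
    [1, [0, 0, 0], 0.12],
    [1, [0, 0, 0], 0.12]
  ]
}}

```text
time: 1.5
tool_pos: [539.0, 342.4, 231.0]
tcp_rot: [-180.0, -0.0, 76.2]
ft_force: [-0.7, 0.4, 0.7]
finger_gap: 85.5
grip_force: 0.0
```

{"op": "play_rows", "data": {
  "increments": [
    [1, [0, 0, 0], 0.12],
    [1, [0, 0, 0], 0.12],
    [1, [0, 0, 0], 0.12],
    [1, [0, 0, 0], 0.12],
    [1, [0, 0, 0], 0.12],
    [1, [0, 0, 0], 0.12],
    [1, [0, 0, 0], 0.12],
    [1, [0, 0, 0], 0.12],
    [1, [0, 0, 0], 0]
  ]
}}

```text
time: 2.25
tool_pos: [540.0, 340.0, 231.3]
tcp_rot: [-180.0, 0.0, 20.9]
ft_force: [-0.1, 0.2, 0.3]
finger_gap: 85.5
grip_force: 0.0
```

```bash
python3 - <<'E'
from h import *
s=sense();print(s["time"],s["tool_pos"],s["tcp_rot"],s["joint_pos"].round(1))
p=snapshot("wrist");save(p,"w1")
print(np.round(p["world_from_camera"],3).tolist(),np.round(p["intrinsics"],1).tolist())
for d in pinpoint("module_grip",p)[:3]: X=w(p,d["xyz"]);print(round(d["p"],2),X.round(1),px(p,X).round())
E
```

```text
2.25 [540.00825003 340.01508401 231.29179192] [-1.79999676e+02  1.46106020e-03  2.09095948e+01] [27.6 13.3 78.7  0.  88.  96.7]
[[0.357, -0.884, -0.3, 616.809], [-0.934, -0.338, -0.115, 369.256], [0.0, 0.322, -0.947, 374.479], [0.0, 0.0, 0.0, 1.0]] [[341.4, 0.0, 317.6], [0.0, 341.4, 201.8], [0.0, 0.0, 1.0]]
0.92 [356.5 224.4  40. ] [353. 344.]
0.9 [539.8 364.5  39.1] [294. 164.]
0.86 [478.1 513.5  34.6] [136. 167.]
```

View pics/w1.png

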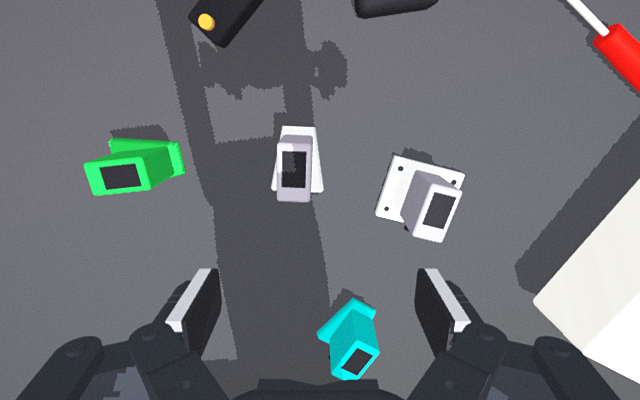

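The wrist view shows the target at (297,163) with its narrow end up in the image and wide tail down at (272–323,190). The flat module is at (425,200), green at (135,167) and turquoise at (350,340). I'll refine the pose by silhouette fit.

```bash
cat >> h.py <<'E'
from scipy.optimize import minimize
def corners():
    t=10*np.tan(np.radians(20)); B=[[a,b,c] for a in(-28,28) for b in(-16,16) for c in(-30,30)]
    S=[[-35,s*30,-40] for s in(1,-1)]+[[35,s*18,-40] for s in(1,-1)]+[[-35,s*(30-t),-30] for s in(1,-1)]+[[35,s*(18-t),-30] for s in(1,-1)]
    return np.array(B,float),np.array(S,float)
def sil(p,x,y,a,z):
    a=np.radians(a);R=np.array([[np.cos(a),-np.sin(a),0],[np.sin(a),np.cos(a),0],[0,0,1]]);k=4
    m=np.zeros((400*k,640*k),np.uint8)
    for C in corners():
        P=np.array([px(p,R@c+[x,y,z]) for c in C]);cv2.fillConvexPoly(m,cv2.convexHull(((P+.5)*k-.5).round().astype(np.int32)),1)
    return cv2.resize(m.astype(np.float32),(640,400),interpolation=cv2.INTER_AREA)
def fit(p,mask,x0,z=40):
    f=lambda v: np.abs(sil(p,*v,z)-mask).sum()
    best=None
    for da in(-8,0,8):
        r=minimize(f,np.array(x0)+[0,0,da],method="Nelder-Mead",options=dict(initial_simplex=np.array(x0)+[0,0,da]+np.array([[0,0,0],[5,0,0],[0,5,0],[0,0,8]]),xatol=.1,fatol=.1))
        if best is None or r.fun<best.fun:best=r
    return best.x,best.fun,mask.sum()
E
python3 - <<'E'
from h import *
p=snapshot("wrist")
for d in regions_of("module_grip",p)[:3]:
    m=d["mask"];ys,xs=np.nonzero(m);print(d["p"],xs.mean(),ys.mean())
    if abs(xs.mean()-297)<20: print(fit(p,m.astype(np.float32),[538,363,20]))
n=(ray(p,(282,127),5)+ray(p,(315.5,127),5))/2;t=(ray(p,(272,191),0)+ray(p,(323,190.5),0))/2
print(n,t,np.degrees(np.arctan2(*(n-t)[[1,0]])))
E
```

```text
0.75 133.6496859734822 163.7331937659921
0.62 348.37954887218046 339.8697744360902
0.6 296.72396486825596 164.3466122961104
(array([538.39338249, 363.08671955,  18.00293687]), np.float64(91.125), np.float32(3188.0))
[570.49855342 373.44177138   5.        ] [502.08123731 349.67309298   0.        ] 19.15760266048602
```

{"op": "play_rows", "data": {
  "increments": [
    [1, [0, 0, 0], 0.045],
    [1, [5.7, -22.4, 0], 0],
    [1, [0, 0, 35], 0],
    [1, [0, 0, 35], 0],
    [1, [0, 0, 35], 0],
    [1, [0, 0, 35], 0],
    [1, [0, 0, 35], 0],
    [1, [0, 0, 20], 0],
    [1, [0, 0, 13], 0],
    [1, [0, 0, 0], 0],
    [1, [0, 0, 0], 0]
  ]
}}

```text
time: 3.37
tool_pos: [538.3, 363.1, 23.5]
tcp_rot: [180.0, 0.0, 18.7]
ft_force: [-0.2, -0.8, 0.8]
finger_gap: 85.5
grip_force: 0.0
```

{"op": "play_rows", "data": {
  "increments": [
    [-1, [0, 0, 0], 0],
    [-1, [0, 0, 0], 0],
    [-1, [0, 0, 0], 0],
    [-1, [0, 0, 0], 0],
    [-1, [0, 0, 0], 0],
    [-1, [0, 0, 0], 0],
    [-1, [0, 0, 0], 0],
    [-1, [0, 0, 0], 0],
    [-1, [0, 0, 0], 0]
  ],
  "force": 50
}}

```text
time: 4.12
tool_pos: [539.1, 363.5, 24.7]
tcp_rot: [-180.0, -0.1, 18.7]
ft_force: [-0.5, -1.9, 5.7]
finger_gap: 31.4
grip_force: 50.7
```

{"op": "play_rows", "data": {
  "increments": [
    [-1, [0, 0, -5], 0],
    [-1, [0, 0, -15], 0],
    [-1, [0, 0, -35], 0],
    [-1, [0, 0, -35], 0],
    [-1, [0, 0, -35], 0],
    [-1, [0, 0, -35], 0],
    [-1, [0, 0, -30], 0],
    [-1, [0, 0, -10], 0.097],
    [-1, [0, 0, 0], 0.097],
    [-1, [0, 0, 0], 0.097],
    [-1, [0, 0, 0], 0.097],
    [-1, [0, 0, 0], 0.096]
  ]
}}

```text
time: 5.12
tool_pos: [537.8, 362.9, 224.1]
tcp_rot: [180.0, 0.0, -9.3]
ft_force: [-0.0, -0.2, -2.7]
finger_gap: 31.6
grip_force: 50.1
```

{"op": "play_rows", "data": {
  "increments": [
    [-1, [1, 10, 0], 0],
    [-1, [4, 25, 0], 0],
    [-1, [5, 39, 0], 0],
    [-1, [5, 39, 0], 0],
    [-1, [5, 39, 0], 0],
    [-1, [5, 39, 0], 0],
    [-1, [5, 39, 0], 0],
    [-1, [5, 39, 0], 0],
    [-1, [5, 39, 0], 0],
    [-1, [5, 39, 0], 0],
    [-1, [5, 39, 0], 0],
    [-1, [4, 38, 0], 0]
  ]
}}

```text
time: 6.12
tool_pos: [523.7, -66.5, 223.9]
tcp_rot: [180.0, -0.0, -8.9]
ft_force: [0.4, -0.7, -3.2]
finger_gap: 31.3
grip_force: 50.4
```

{"op": "play_rows", "data": {
  "increments": [
    [-1, [0, 25, 0], 0],
    [-1, [0, 12, 0], 0],
    [-1, [0, 3, 0], 0],
    [-1, [0, 0, 0], 0],
    [-1, [0, 0, 0], 0]
  ]
}}

```text
time: 6.53
tool_pos: [518.3, -102.8, 223.4]
tcp_rot: [-180.0, 0.0, -9.0]
ft_force: [0.3, 0.6, -2.4]
finger_gap: 31.2
grip_force: 50.5
```

```bash
python3 - <<'E'
from h import *
s=sense();print(s["time"],s["tool_pos"],s["tcp_rot"],s["joint_pos"].round(1),s["ft_force"],s["finger_gap"])
for n in("wrist","side"):
    p=snapshot(n);save(p,n+"2")
    for q in("module_grip","way_tight","way_start"):
        for d in pinpoint(q,p)[:2]: X=w(p,d["xyz"]);print(n,q,round(d["p"],2),X.round(1),px(p,X).round())
E
```

```text
6.5333 [ 518.34173398 -102.83177297  223.40839794] [-1.79964364e+02  4.46639987e-03 -8.98459651e+00] [-16.8  -3.4  97.2   0.   86.2  82.2] [ 0.33797817  0.55658757 -2.42248285] 31.16807337680307
wrist module_grip 0.79 [355.1 225.6  40.6] [ 64. 349.]
wrist module_grip 0.21 [ 637.2 -117.8  157.3] [310.  13.]
wrist way_tight 0.65 [ 636.1 -120.7  160.9] [316.  13.]
wrist way_start 0.92 [ 538.5 -107.2  160.5] [319. 189.]
side module_grip 0.9 [ 513.8 -104.4  234.3] [359. 115.]
side module_grip 0.82 [355.3 228.1  37.5] [363. 255.]
side way_tight 0.8 [ 638.2 -121.5  154.9] [323. 125.]
side way_start 0.6 [ 543.8 -108.   153.3] [348. 135.]
side way_start 0.52 [ 639.6 -123.9  157.1] [323. 124.]
```

View pics/wrist2.png

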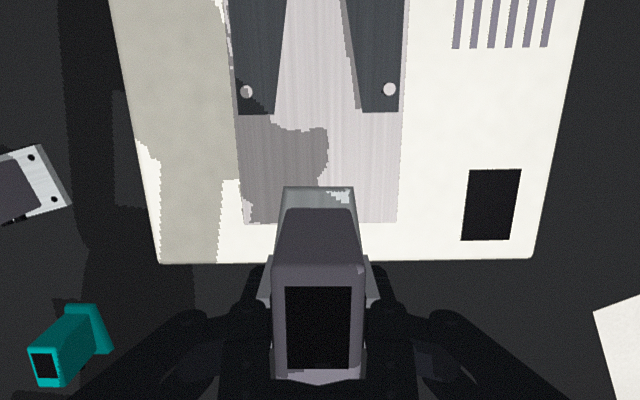

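The wrist view shows the module held squarely with its nose at (318,187). The rails' wide ends are at row ~113, with inner corners at (274,114) and (359,111), and the plate's front corners are at (244,224) and (397,223). I'll compute the way axis from these.

```bash
python3 - <<'E'
from h import *
p=snapshot("wrist");r=lambda u,v,z:ray(p,(u,v),z)[:2]
print("inner corners",r(274,114,129),r(359.5,111.5,129),np.linalg.norm(r(274,114,129)-r(359.5,111.5,129)))
print("plate front",r(244,224,118),r(397,222.5,118),np.linalg.norm(r(244,224,118)-r(397,222.5,118)))
m0=(r(244,224,118)+r(397,222.5,118))/2;m1=(r(274,114,129)+r(359.5,111.5,129))/2
# inner edges far end at image top
f=(r(287.5,0,129)+r(341.5,0,129))/2
print("plate mid",m0,"rail mid",m1,"far",f,"width far",np.linalg.norm(r(287.5,0,129)-r(341.5,0,129)))
for a,b in((m0,m1),(m0,f),(m1,f)):print(np.linalg.norm(b-a),np.degrees(np.arctan2(*(b-a)[::-1])))
e=r(397,222.5,118)-r(244,224,118);print("front edge normal yaw",np.degrees(np.arctan2(e[1],e[0]))+90)
# plate side edges
for a,b in(((244,224),(232,40)),((397,222.5),(407,40))):
    d=r(*b,118)-r(*a,118);print("side",np.degrees(np.arctan2(d[1],d[0])))
m=[d for d in regions_of("module_grip",p)]
for d in m:
    ys,xs=np.nonzero(d["mask"]);print(d["p"],xs.mean(),ys.mean())
s=sense()["tool_pos"];P=px(p,[s[0],s[1],0]);
# held nose: top-of-nose corners image mid, z underside ~ 200, +10
n=(r(283,187,211)+r(354,187,211))/2;print("nose mid",n,np.linalg.norm(r(283,187,211)-r(354,187,211)),"tcp",s)
a=np.radians(-9);print("nose rel tool",(n-s[:2])@[np.cos(a),np.sin(a)],(n-s[:2])@[np.sin(a),-np.cos(a)])
E
```

```text
inner corners [586.52688845 -84.47609687] [ 579.14911152 -141.71639004] 57.71380038317001
plate front [507.18126852 -43.21064556] [ 489.70237403 -162.08980546] 120.15725700835698
plate mid [ 498.44182128 -102.65022551] rail mid [ 582.83799999 -113.09624345] far [ 649.13452986 -122.25422708] width far 33.03052597428692
85.04019209509146 -7.055818816860635
151.9625259625018 -7.412127730246466
66.92606769496494 -7.864876554643619
front edge normal yaw -8.364312825601587
side -9.483098045090728
side -7.5939085143937195
0.9 68.16099275203163 344.8919393806282
0.65 317.49700879765396 285.5250439882698
nose mid [ 554.84602214 -109.71913963] 33.646056475147304 tcp [ 518.51022687 -103.37342475  223.26666355]
nose rel tool 36.881129843178265 0.5834179053206751
```

{"op": "play_rows", "data": {
  "increments": [
    [-1, [0, 0, 0], -0.012],
    [-1, [10, 0.6, 0], 0],
    [-1, [12, 0.7, 0], 0],
    [-1, [0, 0, 20], 0],
    [-1, [0, 0, 25], 0],
    [-1, [0, 0, 20], 0],
    [-1, [0, 0, 8], 0],
    [-1, [0, 0, 2], 0],
    [-1, [0, 0, 2], 0],
    [-1, [0, 0, 0], 0],
    [-1, [0, 0, 0], 0]
  ]
}}

```text
time: 7.95
tool_pos: [541.0, -108.4, 147.9]
tcp_rot: [180.0, -0.1, -8.4]
ft_force: [0.1, 0.2, -2.1]
finger_gap: 31.3
grip_force: 50.5
```

{"op": "play_rows", "data": {
  "increments": [
    [-1, [0, 0, 1.5], 0],
    [-1, [0, 0, 1.5], 0],
    [-1, [0, 0, 0], 0],
    [-1, [0, 0, 0], 0]
  ]
}}

```text
time: 8.28
tool_pos: [540.1, -108.1, 143.4]
tcp_rot: [180.0, -0.0, -8.4]
ft_force: [-0.0, 0.5, -4.1]
finger_gap: 31.7
grip_force: 50.5
```

```bash
python3 - <<'E'
from h import *
s=sense();print(s["time"],s["tool_pos"],s["tcp_rot"],s["ft_force"],s["wrist_torque"])
p=snapshot("wrist");save(p,"w3")
q=snapshot("scene")
c=q["color"][230:350,210:340]
a=cv2.resize(p["color"][0:400,140:500],(540,600),interpolation=3);b=cv2.resize(c,(260,240),interpolation=3)
b=np.vstack([b,np.zeros((360,260,3),np.uint8)])
cv2.imwrite("pics/c3.png",np.hstack([a,b])[:,:,::-1])
E
```

```text
8.2833 [ 540.06001583 -108.13335297  143.43576842] [ 1.79999916e+02 -7.52094118e-03 -8.37558971e+00] [-0.02917505  0.54586797 -4.06678389] [ 0.00139802 -0.05382844 -0.0252751 ]
```

View pics/c3.png

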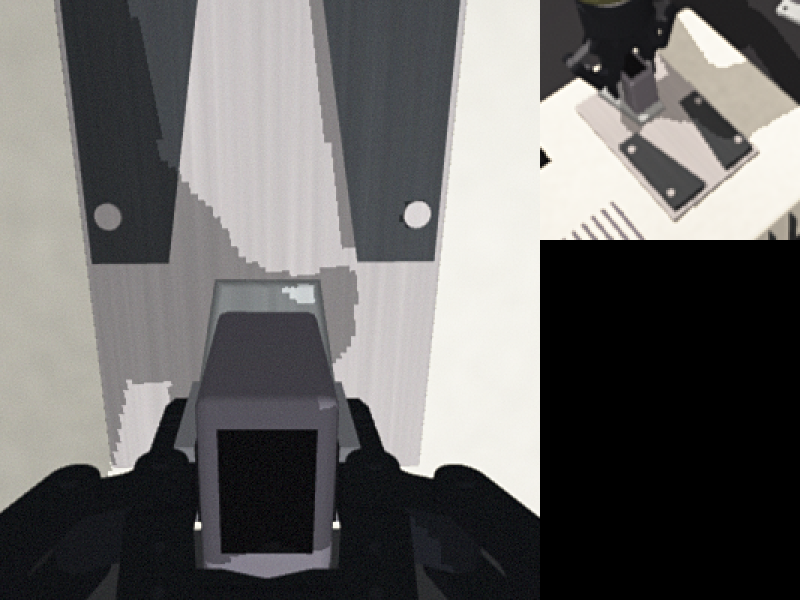

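The nose sits about 4 mm before the rails at crop (267,280), and its centre is about 1.5 mm right of the way centre (262). I'll nudge it left and lower it to contact.

{"op": "play_rows", "data": {
  "increments": [
    [-1, [0, -1.2, 0], 0],
    [-1, [0, 0, 1], 0],
    [-1, [0, 0, 0], 0],
    [-1, [0, 0, 0], 0]
  ]
}}

```text
time: 8.72
tool_pos: [540.4, -106.8, 142.7]
tcp_rot: [-180.0, -0.0, -8.4]
ft_force: [0.2, 1.0, 1.1]
finger_gap: 31.8
grip_force: 50.8
```

{"op": "play_rows", "data": {
  "increments": [
    [-1, [0, 0, 1], 0],
    [-1, [0, 0, 0], 0],
    [-1, [0, 0, 0], 0]
  ]
}}

```text
time: 8.97
tool_pos: [540.5, -106.9, 142.7]
tcp_rot: [-180.0, -0.0, -8.4]
ft_force: [-4.8, 2.5, 7.9]
finger_gap: 31.7
grip_force: 51.9
```

{"op": "play_rows", "data": {
  "increments": [
    [-1, [0, 0, -0.6], 0],
    [-1, [4, 0, 0], 0],
    [-1, [6, 0, 0], 0],
    [-1, [6, 0, 0], 0],
    [-1, [6, 0, 0], 0],
    [-1, [6, 0, 0], 0],
    [-1, [6, 0, 0], 0],
    [-1, [6, 0, 0], 0],
    [-1, [0, 0, 0], 0]
  ]
}}

```text
time: 9.72
tool_pos: [581.1, -113.2, 142.7]
tcp_rot: [180.0, -0.1, -8.4]
ft_force: [1.8, -1.0, 1.8]
finger_gap: 31.1
grip_force: 51.4
```

{"op": "play_rows", "data": {
  "increments": [
    [-1, [5, 0, 0], 0],
    [-1, [5, 0, 0], 0],
    [-1, [5, 0, 0], 0],
    [-1, [5, 0, 0], 0],
    [-1, [4, 0, 0], 0],
    [-1, [0, 0, 0], 0]
  ]
}}

```text
time: 10.22
tool_pos: [604.1, -116.5, 142.7]
tcp_rot: [180.0, -0.1, -8.4]
ft_force: [-1.8, 0.4, 5.9]
finger_gap: 31.9
grip_force: 51.7
```

{"op": "play_rows", "data": {
  "increments": [
    [-1, [4, 0, 0], 0],
    [-1, [4, 0, 0], 0],
    [-1, [4, 0, 0], 0],
    [-1, [3, 0, 0], 0],
    [-1, [3, 0, 0], 0],
    [-1, [0, 0, 0], 0]
  ]
}}

```text
time: 10.72
tool_pos: [621.6, -119.1, 142.7]
tcp_rot: [180.0, -0.0, -8.4]
ft_force: [-3.6, 0.1, 7.3]
finger_gap: 31.5
grip_force: 51.7
```

{"op": "play_rows", "data": {
  "increments": [
    [-1, [2, 0, 0], 0],
    [-1, [2, 0, 0], 0],
    [-1, [2, 0, 0], 0],
    [-1, [0, 0, 0], 0]
  ]
}}

```text
time: 11.05
tool_pos: [627.3, -120.0, 142.7]
tcp_rot: [180.0, -0.0, -8.4]
ft_force: [-3.9, 0.5, 6.0]
finger_gap: 31.5
grip_force: 51.8
```

{"op": "play_rows", "data": {
  "increments": [
    [-1, [2, 0, 0], 0],
    [-1, [2, 0, 0], 0],
    [-1, [2, 0, 0], 0],
    [-1, [0, 0, 0], 0]
  ]
}}

```text
time: 11.38
tool_pos: [633.0, -120.5, 142.7]
tcp_rot: [-180.0, 0.0, -8.4]
ft_force: [-5.6, 1.9, 8.5]
finger_gap: 31.4
grip_force: 51.7
```

{"op": "play_rows", "data": {
  "increments": [
    [-1, [1.5, 0, 0], 0],
    [-1, [1.5, 0, 0], 0],
    [-1, [0, 0, 0], 0]
  ]
}}

```text
time: 11.63
tool_pos: [635.6, -120.6, 142.8]
tcp_rot: [-180.0, 0.1, -8.4]
ft_force: [-7.3, 3.0, 8.8]
finger_gap: 31.2
grip_force: 51.9
```

{"op": "play_rows", "data": {
  "increments": [
    [-1, [1.5, 0, 0], 0],
    [-1, [1.5, 0, 0], 0],
    [-1, [0, 0, 0], 0]
  ]
}}

```text
time: 11.88
tool_pos: [636.5, -120.7, 142.9]
tcp_rot: [-180.0, 0.3, -8.3]
ft_force: [-21.1, 5.9, 17.8]
finger_gap: 31.6
grip_force: 53.0
```

{"op": "play_rows", "data": {
  "increments": [
    [-1, [1.5, 0, 0], 0],
    [-1, [0, 0, 0], 0]
  ]
}}

```text
time: 12.05
tool_pos: [636.7, -120.7, 142.9]
tcp_rot: [-180.0, 0.5, -8.3]
ft_force: [-27.7, 4.9, 22.5]
finger_gap: 31.5
grip_force: 53.5
```

It's wedging. One firmer push, then check.

{"op": "play_rows", "data": {
  "increments": [
    [-1, [1.5, 0, 0], 0],
    [-1, [1, 0, 0], 0],
    [-1, [0, 0, 0], 0],
    [-1, [0, 0, 0], 0]
  ],
  "force": 70
}}

```text
time: 12.38
tool_pos: [636.8, -120.7, 143.0]
tcp_rot: [-180.0, 0.8, -8.3]
ft_force: [-43.5, 8.3, 31.5]
finger_gap: 31.5
grip_force: 68.1
```

```bash
python3 - <<'E'
from h import *
s=sense();print(s["time"],s["tool_pos"],s["ft_force"],s["wrist_torque"])
p=snapshot("wrist");q=snapshot("side");save(q,"s4")
a=cv2.resize(p["color"][0:400,140:500],(480,533),interpolation=3);b=cv2.resize(q["color"][80:190,270:400],(315,267),interpolation=3)
b=np.vstack([b,np.zeros((266,315,3),np.uint8)])
cv2.imwrite("pics/c4.png",np.hstack([a,b])[:,:,::-1])
E
```

```text
12.3833 [ 636.80136005 -120.71197728  143.03363902] [-43.46046507   8.33649758  31.53934938] [1.26183524 6.4563037  0.49159113]
```

View pics/c4.png

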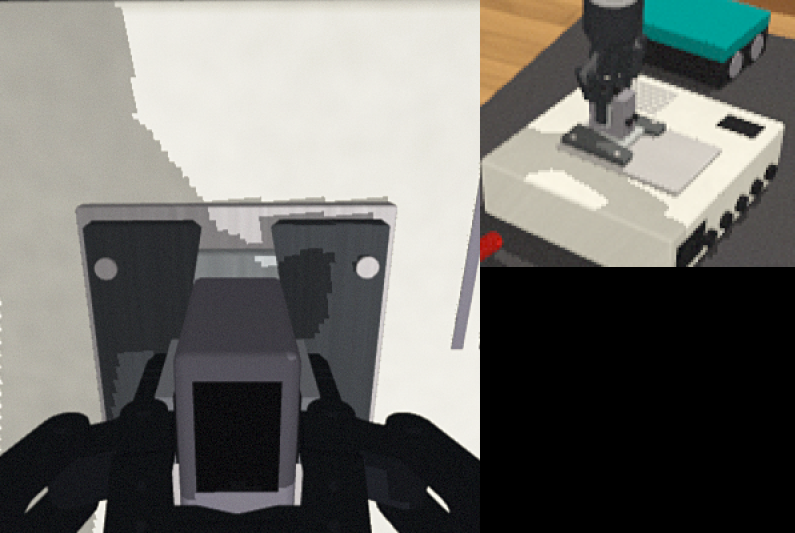

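The shoe is wedged. Its nose at crop (235,250) is about 10 mm short of the rails' narrow end at (235,222), and travel has stopped at 44 N. I'll relax the push, open and rise.

{"op": "play_rows", "data": {
  "increments": [
    [-1, [-2, 0, 0], 0],
    [-1, [-2, 0, 0], 0],
    [-1, [-1, 0, 0], 0],
    [-1, [0, 0, 0], 0]
  ]
}}

```text
time: 12.82
tool_pos: [636.5, -120.6, 142.9]
tcp_rot: [-180.0, 0.2, -8.3]
ft_force: [-13.1, 4.6, 13.8]
finger_gap: 30.9
grip_force: 68.5
```

{"op": "play_rows", "data": {
  "increments": [
    [0.2, [0, 0, 0], 0],
    [0.2, [0, 0, 0], 0],
    [0.2, [0, 0, 0], 0],
    [0.2, [0, 0, 0], 0],
    [0.2, [0, 0, 0], 0],
    [0.2, [0, 0, 0], 0]
  ]
}}

```text
time: 13.32
tool_pos: [638.2, -121.4, 141.7]
tcp_rot: [-180.0, 0.0, -8.4]
ft_force: [-0.2, 0.3, 0.2]
finger_gap: 51.3
grip_force: 0.0
```

{"op": "play_rows", "data": {
  "increments": [
    [0.2, [0, 0, -10], 0],
    [0.2, [0, 0, -20], 0],
    [0.2, [0, 0, -30], 0],
    [0.2, [0, 0, -30], 0],
    [0.2, [0, 0, -30], 0],
    [0.2, [0, 0, -20], 0],
    [0.2, [-30, 0, 0], 0],
    [0.2, [-35, 0, 0], 0],
    [0.2, [-35, 0, 0], 0],
    [0.2, [0, 0, 0], 0],
    [0.2, [0, 0, 0], 0]
  ]
}}

```text
time: 14.23
tool_pos: [537.9, -106.5, 282.7]
tcp_rot: [180.0, -0.0, -8.4]
ft_force: [1.0, -0.3, 0.5]
finger_gap: 51.5
grip_force: 0.0
```

```bash
python3 - <<'E'
from h import *
s=sense();print(s["time"],s["tool_pos"],s["ft_force"])
p=snapshot("wrist");save(p,"w5")
for d in regions_of("module_grip",p)[:3]:
    ys,xs=np.nonzero(d["mask"]);print(d["p"],xs.mean(),ys.mean())
for d in pinpoint("module_grip",p)[:3]: print(d["p"],w(p,d["xyz"]).round(1))
E
```

```text
14.2333 [ 537.88905003 -106.53208622  282.65216837] [ 1.0280729  -0.32990004  0.47542919]
0.8 316.8908112264514 62.71145713187236
0.72 98.7887413029728 323.1843769765971
0.7 340.62657972326554 123.65501168352928
0.93 [ 637.2 -122.4  156. ]
0.76 [356.4 227.3  41.8]
```

View pics/w5.png

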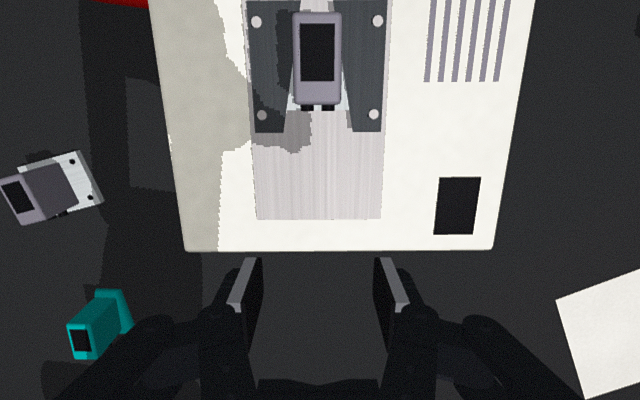

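The module stands wedged in the way at (317,62), straight and upright. The flat module at (50,190) is where it was, and the arm is clear of everything.

```bash
python3 -c "
from bench import *
print(hand_in())"
```

```text
the job is handed in; nothing more can be done
None
```

The dovetail module is wedged tight in the inverter's way and released. It stopped moving under a push of about 44 N along the way, and the final picture shows it straight and upright. The flat-footed module was not touched, and the job was handed in at about 14 s.

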